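# Open the engraver lid part-way and hold the enabling paddle

### The arm

A 6-joint arm with a two-finger parallel gripper is mounted at the origin on the work surface. World frame = base frame: x ahead of the robot, y to its left, z up, the work surface at z = 0. Lengths are in mm, angles in rad, forces in N, time in s.
With the tool pointing down it reaches from about 350 to 975 mm from the base axis. Payload 7.1 kg.
Tool frame: the origin (TCP) lies at the very end of the fingers, on their centre line; the grasp point (between the pads) lies ctrl.hold_point_z behind it (ctrl.hold_point_z is the distance from the TCP to the grasp point, in mm); z points along the fingers, y is the line along which they close (so a half turn about z gives the same grasp; the last joint's range is limited). The gripper opens to 88 mm and grips with 3 to 60 N. Pads are 20 mm wide; open, the fingers measure 115 mm over their backs; the gripper's body (75 mm by 178 mm) begins 61 mm behind the grasp point.
Start: joints at [-1.319, 0.423, 1.63, -0, 1.089, -0.019], TCP at [167.208, -602.201, 222.675] pointing down, gripper open.
Joint ranges: [-3, 3], [-0.9, 2.11], [0.09, 2.58], [-1.31, 4.45], [0.11, 2.69], [-2.54, 2.54]. Speed limits (rad/s): [2.39, 2.39, 3.01, 3.14, 3.14, 3.14].

### API

Orientations are given as a rotation vector (axis times angle).
In Python, from workcell import ctrl gives the robot as it stands. The module is installed in compiled form; this text tells all that it offers.
- The arm moves only by the shell command python3 -m creep 'ROWS'. ROWS is JSON, a list of rows, each an object with "translation": the shift along the tool's x, y, z in mm, a list of three; "angular": the turn, a rotation vector about the tool's x, y, z in rad, a list of three; "jaw": the opening, from 0 (shut) to 1 (fully open). A call has exactly 8 rows; each row is the pose to reach, as a shift and turn from the pose commanded when the call began, along the tool's axes at that moment; what a row does not reach only later rows make up. A row lasts 1/8 s, in which the tool goes at most 62.5 mm and 10.7 degrees, less where a joint would pass 70% of its speed; a pose out of reach is approached as far as the arm can. A call with a gripper value outside its range is refused whole. The fingers move at their own pace and stop on an object; the grip force is fixed at half the most. Time passes only in rows, so rows that repeat a pose let the fingers close, or fill a call up. It gives the time, the measured TCP pose, the force, the opening and the grip force at its end, in the units of the state.
- ctrl.get_obs(): the state, without advancing time (a new reading comes with each control period).
- ctrl.get_image(name): name is "side" or "top"; returns the picture (400x640x3 uint8, red, green, blue); there is no depth.
- ctrl.camera_info(name): a dict with "camera_matrix" (3x3 intrinsics, pixels), "world_from_camera" (4x4, takes a point from camera to world coordinates). Camera axes: x right, y up, looking along -z (the intrinsics and any distortion apply to the point x, -y, -z); pixel columns grow to the right and rows downward; lengths in mm; the calibration is good to about 2 mm. A picture is of the moment at which its call begins. camera_info takes no time and is no camera call.
- ctrl.close_job(): hands the job in; it is judged then, once.
Trained networks look in the newest picture that a camera, given by its name, has taken for a name from the list of things; names that differ only in an ending like _2 or _b are one class to them, and where a whole thing is asked for, a point or a joint stands for the part that bears it (a point fixed in the world has none). Each returns a list of dicts, best first, with "score" (0 to 1); they miss things now and then, are a little off and sometimes report something else, mostly with a low value. They report only what shows in the picture. A call takes as long as a camera call. They do not tell look-alikes from the thing itself.
- ctrl.look_for(camera, label): "rect" ([left, top, right, bottom] in pixels, round what is visible of it).
The state is a dict: "t": time; "qpos": joint angles; "qvel": joint speeds; "joint_torque": joint torques, N m; "ee_pos": TCP position; "orientation": TCP orientation; "ft_force": force on the tool from outside, world axes, zero at the start; "moment": the same for the moment, N m; "width": finger opening in mm; "grasp_force": force on a finger pad.
Only numpy, scipy, OpenCV 4.12 (cv2) and the standard library are available. Lean on these libraries where they do the work, as an engineer would, in place of code of your own. Each camera call takes 0.05 s, during which the arm holds its last target. There are 200 camera calls.

### The job

Ready the desktop laser engraver for a pilot-beam check: raise its stiff lid to about 40 degrees, where it stays by itself, and let go of it. Then press the sprung paddle of the separate enabling switch half way down, where it lies level, without ever pushing it to the bottom, and finish while still holding it there with the arm clear of the engraver. Leave the model boat and the two paint jars where they stand.

Things in the scene. Friction and masses are not known exactly. Their poses are not given: they have to be found in the camera images.
- engraver: Compact desktop laser engraver fixed to the bench: black open-topped box 250 (x) x 280 (y) x 100 high, hinged lid on top. Origin: centre of its underside on the bench; x points from the front (robot side) to the hinge side, z up. Its place and yaw (up to 0.2 rad either way) vary.
- lid (a joint): Angle of the engraver's lid in rad: 0 shut (lying flat on the box), growing as its front edge rises; stops at 1.4. The lid is a black frame with a tinted window, 250 x 280 x 8, about 0.4 kg; its hinge is stiff, so it stays at any angle where it is left; moving it up takes about 5 to 8 N at the handle. It starts nearly shut (0.02 to 0.18).
- lid_hinge (a point): A point on the lid's hinge axis, midway along it, at the far upper edge of the engraver, 101 mm above the bench. Its frame turns with the lid: y along the hinge axis, -x from the hinge towards the lid's front edge, z out of the lid's outer face.
- lid_handle (a point): Centre of the round grip bar of the lid's U-shaped aluminium handle: bar 12 mm in diameter, 110 mm long between its two legs (centre to centre), parallel to the hinge, standing 46 mm above the lid's outer face (bar's centre line) and 25 mm back from its front edge. Seen from lid_hinge it lies at x -225 mm, z +54 mm in the lid's frame. Frame as lid_hinge.
- switch_base: Enabling (dead-man) switch fixed to the bench, on the left or the right of the engraver: dark steel base plate 170 (x) x 90 (y) x 14 with two grey cheek plates (86 mm high) at its far end that carry the paddle's hinge, 50 mm from the plate's centre towards +x and 70 mm above the bench. Origin: centre of the underside; x from the pad end to the hinge end, z up. Yaw varies up to 0.45 rad either way.
- paddle (a joint): Angle of the switch's paddle in rad: 0 released (sloping 0.22 rad upwards from the hinge to the pad), 0.22 half pressed (level), 0.44 at the bottom stop. A spring returns it: pressing down on the pad takes about 3 N at the start of travel, 6 N half way, 9 N at the bottom.
- pad_top (a point): Centre of the upper face of the black rubber pad (40 x 40 x 14 mm) on the free end of the paddle, the place to press; 100 mm from the paddle's hinge axis: about 102 mm above the bench when released, 80 mm half pressed, 58 mm at the bottom. Its frame turns with the paddle: x towards the hinge, z out of the pad's face.
- boat: Model boat on a cradle, about 165 x 70 x 85 mm (mast 30 mm more), loose, on the other side of the engraver from the switch. To be left alone. Origin: middle of the cradle's underside; x along the hull.
- jar_a: Small closed paint jar, 40 mm in diameter, 50 mm high, loose, beyond and to the left of the engraver. To be left alone. Origin: centre of its underside.
- jar_b: Larger closed paint jar, 52 mm in diameter, 65 mm high, loose, beyond and to the right. To be left alone. Origin: centre of its underside.
Not all that is in view belongs to the job. Leave any blue look-alike of the switch_base alone.

How it is judged (in metres and radians):
On the way, in this order (a step that is already met when the one before it is completed fails the run):
1. the lid stands at about 40 degrees by itself, let go, with the paddle still released (value of joint lid between 0.52 and 0.87 rad and contact force between each of the fingers, the arm and engraver below 0.3 N and value of joint paddle below 0.06 rad), for 0.3 s.
2. the arm holds the paddle half pressed (value of joint paddle between 0.16 and 0.28 rad and contact force between any of the fingers, the arm and paddle above 1.5 N and value of joint lid between 0.52 and 0.87 rad), for 0.5 s.
At the end, for the whole second after the job is handed in: Lid standing by itself between 30 and 50 degrees (0.52 to 0.87 rad), the gripper and arm not touching the engraver; the paddle held half pressed (joint between 0.16 and 0.28 rad, 0.22 being level) by the gripper or arm pushing on it with more than 1.5 N, through the last second (all of step 2 and contact force between each of the fingers, the arm and engraver below 0.3 N); the arm keeps its last pose, push and grip.
It fails at once if the paddle is pushed to the bottom (beyond 0.40 rad) (value of joint paddle above 0.4 rad).
It fails at once if the boat or a jar is displaced by more than 30 mm or tipped (distance of any of boat, jar_a, jar_b from where it was at the start of the episode above 0.03 m or angle between any of boat, jar_a, jar_b's own z axis and vertical above 0.5 rad).
It also fails if it takes over 51 s, if anything falls off the work surface, if the arm or the gripper's body presses on something with over 40 N, if the wrist force passes 120 N, or if a joint passes its speed limit or range.

## Working session

There is one attempt and no reset: what is moved stays moved. The work goes in short steps, Python scripts to look and compute and a shell command to move; the robot and the scene stay as the last step left them, time stands still between calls to the robot, and variables do not carry over. Pictures are saved under pics/ and viewed, at most 10 in all, crops included, and the job is handed in when it is done.

```bash
mkdir -p pics
cat > h.py <<'E'
import numpy as np, cv2
from workcell import ctrl
from scipy.spatial.transform import Rotation as R
def cam(n):
    i=ctrl.camera_info(n); return np.array(i["camera_matrix"]),np.array(i["world_from_camera"])
def proj(n,P):
    K,T=cam(n); P=np.atleast_2d(P); c=(P-T[:3,3])@T[:3,:3]; c=c*[1,-1,-1]; u=c@K.T; return u[:,:2]/u[:,2:]
def ray(n,uv,z):
    K,T=cam(n); d=np.linalg.solve(K,[uv[0],uv[1],1])*[1,-1,-1]; d=T[:3,:3]@d; o=T[:3,3]; return o+d*(z-o[2])/d[2]
E
python3 - <<'E'
from h import *
for n in("top","side"):
    im=ctrl.get_image(n); cv2.imwrite(f"pics/{n}0.png",im[:,:,::-1])
    print(n,cam(n)[1][:3].round(2).tolist(),cam(n)[0].round(0).tolist(), [k for k in ctrl.camera_info(n)])
    for l in("engraver","lid_handle","switch_base","pad_top","boat"):
        print(l,[(np.round(d["rect"]).tolist(),round(d["score"],2)) for d in ctrl.look_for(n,l)[:3]])
o=ctrl.get_obs();print({k:np.round(v,3).tolist() for k,v in o.items()},ctrl.hold_point_z)
E
```

```text
top [[-0.01, 0.97, -0.25, 361.45], [-1.0, -0.01, 0.0, 14.92], [-0.0, 0.25, 0.97, 956.93]] [[394.0, 0.0, 317.0], [0.0, 394.0, 208.0], [0.0, 0.0, 1.0]] ['camera_matrix', 'world_from_camera']
engraver [([270.0, 131.0, 403.0, 252.0], 0.82), ([270.0, 132.0, 402.0, 240.0], 0.33)]
lid_handle [([269.0, 131.0, 401.0, 242.0], 0.97)]
switch_base [([238.0, 278.0, 287.0, 354.0], 0.69), ([139.0, 210.0, 202.0, 286.0], 0.56)]
pad_top [([241.0, 292.0, 265.0, 349.0], 0.95), ([140.0, 223.0, 173.0, 276.0], 0.81)]
boat [([440.0, 223.0, 481.0, 294.0], 0.6), ([138.0, 211.0, 201.0, 287.0], 0.49), ([138.0, 223.0, 177.0, 276.0], 0.33)]
side [[-0.89, 0.35, -0.3, 185.45], [-0.46, -0.69, 0.56, 750.85], [-0.01, 0.64, 0.77, 1111.97]] [[447.0, 0.0, 330.0], [0.0, 447.0, 199.0], [0.0, 0.0, 1.0]] ['camera_matrix', 'world_from_camera']
engraver [([260.0, 142.0, 381.0, 256.0], 0.81)]
lid_handle [([261.0, 141.0, 381.0, 233.0], 0.91)]
switch_base [([258.0, 286.0, 326.0, 362.0], 0.7), ([349.0, 249.0, 417.0, 313.0], 0.62)]
pad_top [([276.0, 297.0, 314.0, 336.0], 0.74), ([369.0, 259.0, 409.0, 284.0], 0.73)]
boat [([261.0, 143.0, 377.0, 258.0], 0.72), ([383.0, 138.0, 431.0, 169.0], 0.66)]
{'t': 0.6, 'qpos': [-1.319, 0.423, 1.63, -0.0, 1.089, -0.019], 'qvel': [0.001, -0.0, -0.001, 0.0, -0.001, -0.001], 'joint_torque': [0.0, -54.43, -27.393, 0.064, 0.017, -0.0], 'ee_pos': [167.22, -602.187, 222.667], 'orientation': [-3.113, -0.424, 0.0], 'ft_force': [0.311, 0.06, 0.132], 'moment': [-0.028, -0.033, 0.084], 'grasp_force': 0.0, 'width': 87.76} 18.700000000000003
```

View pics/top0.png

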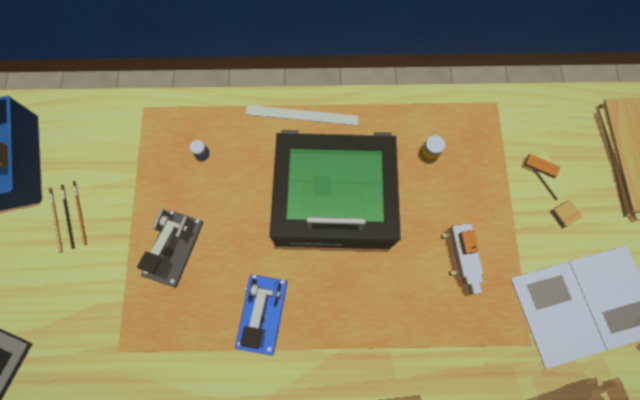

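View pics/side0.png

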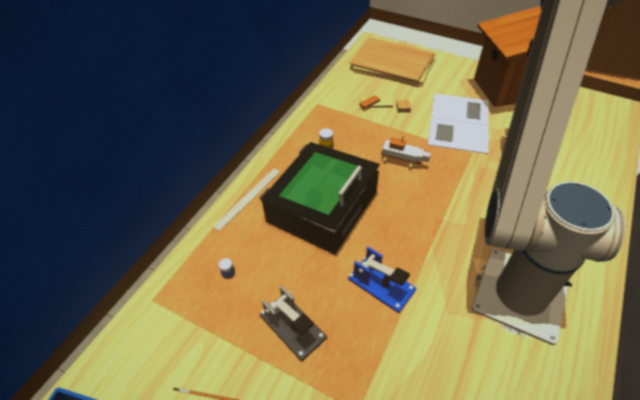

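The task switch is the dark one on the left (top ≈170,247). The blue one at (261,315) is a look-alike. Handle bar at top ≈(308..365, 221). I'll zoom for exact features.

Run:
```python
import cv2,numpy as np
t=cv2.imread("pics/top0.png");s=cv2.imread("pics/side0.png")
def c(im,x,y,w,h): 
    a=cv2.resize(im[y:y+h,x:x+w],(400,300),interpolation=cv2.INTER_CUBIC); return cv2.convertScaleAbs(a,alpha=1.4,beta=15)
# engraver crops 160x120 (x2.5), switch 100x75 (x4)
cv2.imwrite("pics/z.png",np.vstack([np.hstack([c(t,260,130,160,120),c(s,250,140,160,120)]),np.hstack([c(t,120,208,100,75),c(s,245,287,100,75)])]))
```

```text
(no output)
```

View pics/z.png

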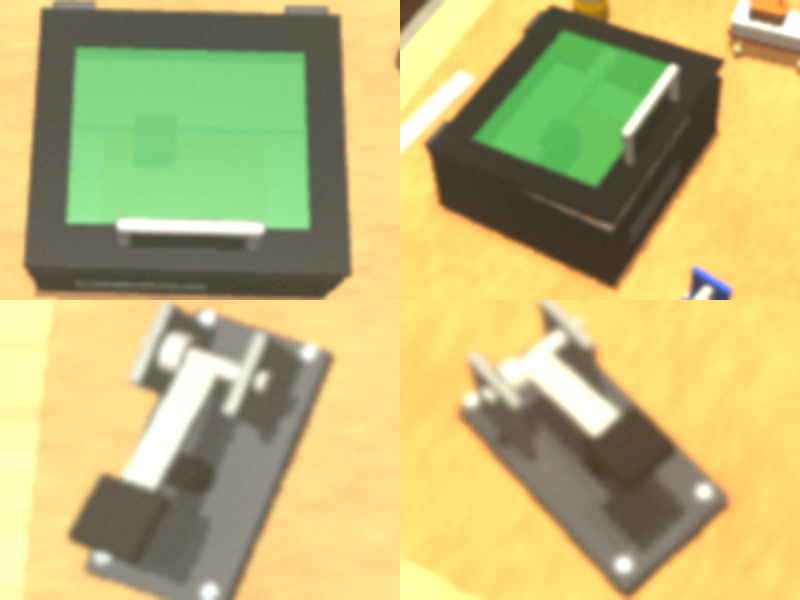

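Run:
```python
from h import *
from scipy.optimize import least_squares
def Z(p,o,s): return np.array(p)/s+o
et=Z([(42,10),(340,15),(350,274),(25,265),(120,227),(262,230)],[260,130],2.5)
es=Z([(30,145),(155,12),(320,62),(212,228),(228,135),(275,70)],[250,140],2.5)
def lidpts(a,x,y,w):
    top=[(0,140,8),(0,-140,8),(-250,-140,8),(-250,140,8),(-225,57,56),(-225,-57,56)]
    P=np.array(top,float); Ry=R.from_euler('y',a).as_matrix()  # front (-x) rises for +a about y
    P=P@Ry.T+[125,0,101]; return P@R.from_euler('z',w).as_matrix().T+[x,y,0]
def f(p):
    P=lidpts(p[2],p[0],p[1],p[3]); idx=[0,1,2,3,4,5]; ids=[0,1,2,3,4,5]
    return np.r_[(proj("top",P)-et).ravel(),(proj("side",P)[ids]-es).ravel()]
r=least_squares(f,[600,0,.1,0],loss="soft_l1");print(r.x,f(r.x).reshape(-1,2).round(1).tolist())
x,y,a,w=r.x
h=np.array([-225,0,54.])@R.from_euler('y',a).as_matrix().T+[125,0,101];print("handle",R.from_euler('z',w).apply(h)+[x,y,0],"hinge",R.from_euler('z',w).apply([125,0,101])+[x,y,0])
# switch
st=Z([(208,18),(308,52),(208,292),(102,257),(122,217)],[120,208],4)
ss=Z([(70,100),(304,191),(224,265),(232,147)],[245,287],4)
def g(p):
    x,y,w,sx,sy=p
    c=np.array([(sx,sy,15),(sx,-sy,15),(-sx,-sy,15),(-sx,sy,15),(-48,0,102)],float)
    P=R.from_euler('z',w).apply(c)+[x,y,0]
    return np.r_[(proj("top",P)-st).ravel(),(proj("side",P[[0,2,3,4]])-ss).ravel()]
r=least_squares(g,[450,350,-.4,75,35],loss="soft_l1");print(r.x,g(r.x).reshape(-1,2).round(1).tolist())
x,y,w=r.x[:3];print("pad",R.from_euler('z',w).apply([-48,0,80])+[x,y,0])
```

```text
[ 6.27563207e+02 -2.97891038e+01  5.97588299e-02 -4.19750461e-02] [[-0.3, -1.5], [0.6, -0.4], [0.4, 1.0], [-0.4, 0.9], [0.2, -0.2], [-0.8, 0.2], [-1.2, 0.7], [-1.5, -3.6], [1.9, -0.1], [0.4, -1.7], [-0.1, 0.3], [-0.0, 0.1]]
handle [531.27478277 -25.74501738 168.34134395] hinge [752.45310437 -35.03444396 101.        ]
[ 5.09640837e+02  3.63396588e+02 -3.34382087e-01  7.62581250e+01
  3.39916265e+01] [[-0.4, 0.0], [0.1, 0.0], [0.1, 0.1], [0.2, -0.4], [-1.9, -1.4], [1.1, 0.2], [0.8, 0.4], [0.7, 0.2], [-0.6, -2.0]]
pad [464.29939916 379.1494942   80.        ]
```

```bash
cat >> h.py <<'E'
def Rdown(yang): # tool z down, tool y at world azimuth yang
    y=np.array([np.cos(yang),np.sin(yang),0]); z=np.array([0,0,-1.]); return R.from_matrix(np.c_[np.cross(y,z),y,z])
def rel(pos,rot,ref=None):
    o=ctrl.get_obs(); r0=R.from_rotvec(o["orientation"])
    print("t",o["t"],"T",r0.inv().apply(np.array(pos)-o["ee_pos"]).round(1).tolist(),"W",(r0.inv()*rot).as_rotvec().round(3).tolist(),"pos",o["ee_pos"].round(1) if hasattr(o["ee_pos"],"round") else o["ee_pos"],"F",np.round(o["ft_force"],1),"w",o["width"],o["grasp_force"])
E
python3 - <<'E'
from h import *
rel([531,-26,250],Rdown(-.042))
E
```

```text
t 0.6 T [504.7, -457.9, -27.3] W [-0.0, 0.0, -1.258] pos [ 167.2 -602.2  222.7] F [0.3 0.1 0.1] w 87.76043275045654 0.0
```

```bash
python3 -m creep '[{"translation":[30,-27,-4],"angular":[0,0,-0.08],"jaw":0.5},{"translation":[70,-63,-8],"angular":[0,0,-0.18],"jaw":0.5},{"translation":[110,-100,-12],"angular":[0,0,-0.28],"jaw":0.5},{"translation":[150,-136,-16],"angular":[0,0,-0.38],"jaw":0.5},{"translation":[190,-172,-20],"angular":[0,0,-0.48],"jaw":0.5},{"translation":[230,-209,-24],"angular":[0,0,-0.58],"jaw":0.5},{"translation":[270,-245,-27],"angular":[0,0,-0.68],"jaw":0.5},{"translation":[310,-281,-27],"angular":[0,0,-0.78],"jaw":0.5}]'
python3 - <<'E'
from h import *
rel([531,-26,250],Rdown(-.042))
E
```

```text
t: 1.6
ee_pos: [391.7, -247.2, 250.3]
orientation: [2.714, 1.579, 0.001]
ft_force: [1.0, -0.8, -0.0]
width: 44.2
grasp_force: 0.0
t 1.6 T [261.1, 11.8, 0.3] W [0.001, 0.0, -0.475] pos [ 391.7 -247.2  250.3] F [ 1.  -0.8 -0. ] w 44.20310774607253 0.0
```

```bash
python3 -m creep '[{"translation":[40,2,0],"angular":[0,0,-0.08],"jaw":0.5},{"translation":[85,4,0],"angular":[0,0,-0.16],"jaw":0.5},{"translation":[130,6,0],"angular":[0,0,-0.24],"jaw":0.5},{"translation":[175,8,0],"angular":[0,0,-0.32],"jaw":0.5},{"translation":[220,10,0],"angular":[0,0,-0.4],"jaw":0.5},{"translation":[250,12,0],"angular":[0,0,-0.46],"jaw":0.5},{"translation":[261,12,0],"angular":[0,0,-0.475],"jaw":0.5},{"translation":[261,12,0],"angular":[0,0,-0.475],"jaw":0.5}]'
python3 - <<'E'
from h import *
rel([531.3,-26,150],Rdown(-.042))
for n in("top","side"):
    cv2.imwrite(f"pics/{n}1.png",ctrl.get_image(n)[:,:,::-1])
t=cv2.imread("pics/top1.png");s=cv2.imread("pics/side1.png")
c=lambda im,x,y,w,h: cv2.resize(im[y:y+h,x:x+w],(400,300))
cv2.imwrite("pics/z1.png",np.hstack([c(t,260,130,160,120),c(s,250,120,160,120)]))
E
```

```text
t: 2.6
ee_pos: [530.7, -27.9, 249.6]
orientation: [-2.271, -2.171, 0.001]
ft_force: [-0.0, 0.4, 0.3]
width: 43.6
grasp_force: 0.0
t 2.6 T [2.0, 0.6, 99.6] W [-0.0, 0.0, -0.003] pos [530.7 -27.9 249.6] F [-0.   0.4  0.3] w 43.61299950648593 0.0
```

View pics/z1.png

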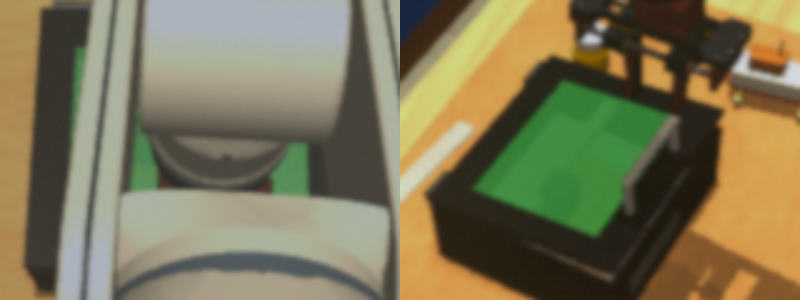

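The side view shows the two fingers above and astride the bar, so I'll descend and grip.

```bash
python3 -m creep '[{"translation":[1,0,20],"angular":[0,0,0],"jaw":0.5},{"translation":[2,0,45],"angular":[0,0,0],"jaw":0.5},{"translation":[2,0,70],"angular":[0,0,0],"jaw":0.5},{"translation":[2,0,90],"angular":[0,0,0],"jaw":0.5},{"translation":[2,0,100],"angular":[0,0,0],"jaw":0.5},{"translation":[2,0,100],"angular":[0,0,0],"jaw":0.1},{"translation":[2,0,100],"angular":[0,0,0],"jaw":0.1},{"translation":[2,0,100],"angular":[0,0,0],"jaw":0.1}]'
```

```text
t: 3.7
ee_pos: [531.4, -26.1, 150.5]
orientation: [2.27, 2.17, 0.002]
ft_force: [-0.0, 0.3, 0.7]
width: 17.1
grasp_force: 0.0
```

```bash
python3 -m creep '[{"translation":[0,0,0],"angular":[0,0,0],"jaw":0.05},{"translation":[0,0,0],"angular":[0,0,0],"jaw":0.05},{"translation":[0,0,0],"angular":[0,0,0],"jaw":0.05},{"translation":[0,0,0],"angular":[0,0,0],"jaw":0.05},{"translation":[0,1,-3],"angular":[0,0,0],"jaw":0.05},{"translation":[0,3,-9],"angular":[0,0,0],"jaw":0.05},{"translation":[0,6,-17],"angular":[0,0,0],"jaw":0.05},{"translation":[0,10,-26],"angular":[0,0,0],"jaw":0.05}]'
```

```text
t: 4.7
ee_pos: [543.3, -26.6, 175.9]
orientation: [2.268, 2.169, 0.005]
ft_force: [10.9, 0.4, -13.5]
width: 10.7
grasp_force: 30.0
```

```bash
python3 -m creep '[{"translation":[0,5,-8],"angular":[0,0,0],"jaw":0.05},{"translation":[0,10,-17],"angular":[0,0,0],"jaw":0.05},{"translation":[0,15,-25],"angular":[0,0,0],"jaw":0.05},{"translation":[0,20,-33],"angular":[0,0,0],"jaw":0.05},{"translation":[0,25,-41],"angular":[0,0,0],"jaw":0.05},{"translation":[0,31,-48],"angular":[0,0,0],"jaw":0.05},{"translation":[0,37,-55],"angular":[0,0,0],"jaw":0.05},{"translation":[0,43,-62],"angular":[0,0,0],"jaw":0.05}]'
```

```text
t: 5.7
ee_pos: [583.5, -28.3, 237.7]
orientation: [-2.27, -2.17, 0.002]
ft_force: [2.3, 0.7, -10.7]
width: 11.4
grasp_force: 30.0
```

```bash
python3 -m creep '[{"translation":[0,6,-6],"angular":[0,0,0],"jaw":0.05},{"translation":[0,12,-12],"angular":[0,0,0],"jaw":0.05},{"translation":[0,18,-18],"angular":[0,0,0],"jaw":0.05},{"translation":[0,24,-23],"angular":[0,0,0],"jaw":0.05},{"translation":[0,30,-27],"angular":[0,0,0],"jaw":0.05},{"translation":[0,34,-31],"angular":[0,0,0],"jaw":0.05},{"translation":[0,34,-31],"angular":[0,0,0],"jaw":0.05},{"translation":[0,34,-31],"angular":[0,0,0],"jaw":0.05}]'; python3 -m creep '[{"translation":[0,0,0],"angular":[0,0,0],"jaw":0.1},{"translation":[0,0,0],"angular":[0,0,0],"jaw":0.2},{"translation":[0,0,0],"angular":[0,0,0],"jaw":0.3},{"translation":[0,0,0],"angular":[0,0,0],"jaw":0.4},{"translation":[0,0,0],"angular":[0,0,0],"jaw":0.4},{"translation":[0,0,0],"angular":[0,0,0],"jaw":0.4},{"translation":[0,0,0],"angular":[0,0,0],"jaw":0.4},{"translation":[0,0,0],"angular":[0,0,0],"jaw":0.4}]'
```

```text
t: 6.7
ee_pos: [618.7, -29.7, 269.7]
orientation: [2.27, 2.17, 0.003]
ft_force: [-2.0, 3.7, 1.3]
width: 10.8
grasp_force: 30.0
t: 7.7
ee_pos: [617.8, -29.9, 268.7]
orientation: [2.271, 2.171, -0.0]
ft_force: [-0.4, 0.7, 0.6]
width: 35.2
grasp_force: 0.0
```

```bash
python3 -m creep '[{"translation":[0,0,-15],"angular":[0,0,0],"jaw":0.4},{"translation":[0,0,-35],"angular":[0,0,0],"jaw":0.4},{"translation":[0,0,-60],"angular":[0,0,0],"jaw":0.4},{"translation":[0,-20,-85],"angular":[0,0,0],"jaw":0.3},{"translation":[0,-60,-95],"angular":[0,0,0],"jaw":0.1},{"translation":[0,-100,-95],"angular":[0,0,0],"jaw":0},{"translation":[0,-130,-95],"angular":[0,0,0],"jaw":0},{"translation":[0,-150,-95],"angular":[0,0,0],"jaw":0}]'
python3 - <<'E'
from h import *
c=lambda im,x,y,w,h: cv2.resize(im[y:y+h,x:x+w],(400,300))
t,s=[ctrl.get_image(n)[:,:,::-1] for n in("top","side")]
cv2.imwrite("pics/z2.png",np.hstack([c(t,200,90,240,180),c(s,220,90,240,180)]))
for a in(.6,.7,.8):
    P=np.array([(-225,0,54),(-250,140,8),(-250,-140,8)],float)@R.from_euler('y',a).as_matrix().T+[125,0,101]
    print(a,(R.from_euler('z',-.042).apply(P)+[627.6,-29.8,0]).round().tolist(),proj("side",R.from_euler('z',-.042).apply(P)+[627.6,-29.8,0]).round().tolist())
rel([464,379,200],Rdown(-.334+np.pi/2))
rel([464,379,200],Rdown(-.334))
E
```

```text
t: 8.7
ee_pos: [467.0, -23.1, 364.9]
orientation: [2.27, 2.17, 0.002]
ft_force: [0.9, -0.5, -0.1]
width: 0.5
grasp_force: 0.0
0.6 [[597.0, -29.0, 273.0], [557.0, 113.0, 249.0], [545.0, -166.0, 249.0]] [[330.0, 147.0], [319.0, 193.0], [368.0, 129.0]]
0.7 [[615.0, -29.0, 287.0], [572.0, 113.0, 268.0], [561.0, -167.0, 268.0]] [[324.0, 141.0], [313.0, 186.0], [364.0, 122.0]]
0.8 [[635.0, -30.0, 300.0], [590.0, 112.0, 286.0], [578.0, -168.0, 286.0]] [[318.0, 135.0], [307.0, 179.0], [358.0, 115.0]]
t 8.8 T [401.5, -21.2, 164.6] W [0.001, 0.001, -1.282] pos [467.  -23.1 364.6] F [-0.3  0.3  0.5] w 0.5833205798101976 0.0
t 8.8 T [401.5, -21.2, 164.6] W [0.001, -0.0, 0.289] pos [467.  -23.1 364.6] F [-0.3  0.3  0.5] w 0.5833205798101976 0.0
```

View pics/z2.png

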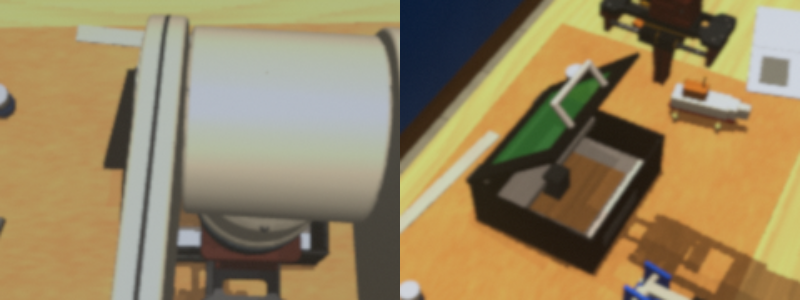

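Lid stands by itself at about 0.7 rad: its right front corner is at side (362,124), which matches the model. Now on to the switch.

```bash
python3 -m creep '[{"translation":[30,0,0],"angular":[0,0,0],"jaw":0},{"translation":[80,-3,0],"angular":[0,0,0],"jaw":0},{"translation":[135,-6,10],"angular":[0,0,0],"jaw":0},{"translation":[190,-9,20],"angular":[0,0,0],"jaw":0},{"translation":[245,-12,35],"angular":[0,0,0],"jaw":0},{"translation":[300,-15,60],"angular":[0,0,0],"jaw":0},{"translation":[355,-18,80],"angular":[0,0,0],"jaw":0},{"translation":[402,-22,110],"angular":[0,0,0],"jaw":0}]' && python3 -m creep '[{"translation":[0,0,20],"angular":[0,0,0],"jaw":0},{"translation":[0,0,50],"angular":[0,0,0],"jaw":0},{"translation":[0,0,80],"angular":[0,0,0],"jaw":0},{"translation":[0,0,100],"angular":[0,0,0],"jaw":0},{"translation":[0,0,115],"angular":[0,0,0],"jaw":0},{"translation":[0,0,120],"angular":[0,0,0],"jaw":0},{"translation":[0,0,120],"angular":[0,0,0],"jaw":0},{"translation":[0,0,120],"angular":[0,0,0],"jaw":0}]'
python3 - <<'E'
from h import *
c=lambda im,x,y,w,h: cv2.resize(im[y:y+h,x:x+w],(400,300))
t,s=[ctrl.get_image(n)[:,:,::-1] for n in("top","side")]
cv2.imwrite("pics/z3.png",np.hstack([c(t,100,190,120,90),c(s,235,260,120,90)]))
rel([462.4,379.8,80],Rdown(-.042))
E
```

```text
t: 9.8
ee_pos: [465.3, 382.7, 253.4]
orientation: [2.27, 2.171, 0.004]
ft_force: [0.7, -0.2, 0.1]
width: 0.8
grasp_force: 0.0
t: 10.8
ee_pos: [464.6, 379.8, 134.5]
orientation: [2.271, 2.171, 0.002]
ft_force: [0.6, 0.2, -0.7]
width: 0.3
grasp_force: 0.0
t 10.9 T [-0.1, -2.2, 54.5] W [0.001, -0.001, -0.003] pos [464.5 379.8 134.5] F [-0.3  0.4 -0.1] w 0.45401504373933727 0.0
```

View pics/z3.png

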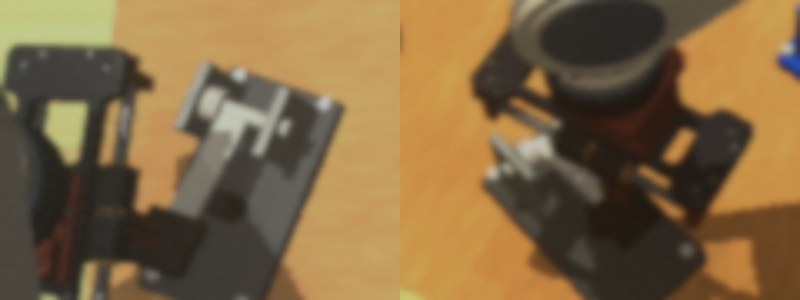

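```bash
python3 -m creep '[{"translation":[-1,-2,10],"angular":[0,0,0],"jaw":0},{"translation":[-2,-3,20],"angular":[0,0,0],"jaw":0},{"translation":[-2,-3,28],"angular":[0,0,0],"jaw":0},{"translation":[-2,-3,34],"angular":[0,0,0],"jaw":0},{"translation":[-2,-3,39],"angular":[0,0,0],"jaw":0},{"translation":[-2,-3,44],"angular":[0,0,0],"jaw":0},{"translation":[-2,-3,44],"angular":[0,0,0],"jaw":0},{"translation":[-2,-3,44],"angular":[0,0,0],"jaw":0}]'
```

```text
t: 11.9
ee_pos: [461.1, 377.8, 90.0]
orientation: [-2.271, -2.171, -0.001]
ft_force: [-2.7, 1.1, 4.0]
width: 0.2
grasp_force: 2.0
```

```bash
python3 -m creep '[{"translation":[0,0,2],"angular":[0,0,0],"jaw":0},{"translation":[0,0,4],"angular":[0,0,0],"jaw":0},{"translation":[0,0,6],"angular":[0,0,0],"jaw":0},{"translation":[0,0,8],"angular":[0,0,0],"jaw":0},{"translation":[0,0,10],"angular":[0,0,0],"jaw":0},{"translation":[0,0,10],"angular":[0,0,0],"jaw":0},{"translation":[0,0,10],"angular":[0,0,0],"jaw":0},{"translation":[0,0,10],"angular":[0,0,0],"jaw":0}]'
python3 - <<'E'
from h import *
c=lambda im,x,y,w,h,W=400: cv2.resize(im[y:y+h,x:x+w],(W,300))
t,s=[ctrl.get_image(n)[:,:,::-1] for n in("top","side")]
cv2.imwrite("pics/z4.png",np.vstack([np.hstack([c(t,100,190,120,90),c(s,235,260,120,90)]),np.hstack([c(t,220,90,240,180),c(s,200,90,240,180)])]))
rel([462.4,379.8,80],Rdown(-.042))
E
```

```text
t: 12.9
ee_pos: [460.8, 377.7, 79.7]
orientation: [-2.271, -2.171, 0.0]
ft_force: [-3.4, 1.6, 5.9]
width: 0.1
grasp_force: 3.0
t 13.0 T [2.1, 1.5, -0.3] W [-0.0, -0.0, -0.003] pos [460.8 377.8  79.7] F [-3.3  2.3  6.1] w 0.6696802742661695 2.9974180819408502
```

View pics/z4.png

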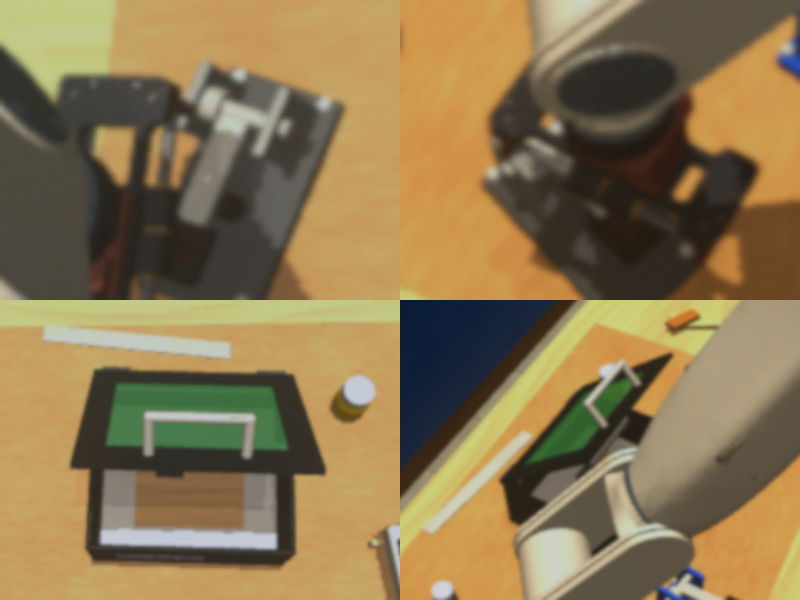

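The fingers rest on the pad at z = 80 with about 6 N, which matches half press. The lid stays open and the arm is clear of the engraver. I'll hold briefly, then hand in.

```bash
python3 -m creep '[{"translation":[0,0,0],"angular":[0,0,0],"jaw":0},{"translation":[0,0,0],"angular":[0,0,0],"jaw":0},{"translation":[0,0,0],"angular":[0,0,0],"jaw":0},{"translation":[0,0,0],"angular":[0,0,0],"jaw":0},{"translation":[0,0,0],"angular":[0,0,0],"jaw":0},{"translation":[0,0,0],"angular":[0,0,0],"jaw":0},{"translation":[0,0,0],"angular":[0,0,0],"jaw":0},{"translation":[0,0,0],"angular":[0,0,0],"jaw":0}]' && python3 -c "
from workcell import ctrl
print(ctrl.close_job())"
```

```text
t: 14.0
ee_pos: [460.8, 377.8, 79.7]
orientation: [-2.271, -2.171, 0.0]
ft_force: [-3.9, 1.2, 5.8]
width: 0.0
grasp_force: 3.0
the job is handed in; nothing more can be done
None
```

The job is handed in at about 14 s, with no verdict returned: the lid stands by itself at about 0.7 rad (40°), and the arm, clear of the engraver, holds the paddle about level (fingertips at 80 mm, about 6 N); I never moved near the boat or the jars.

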